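# Centre the espresso cup on the scale pan and tare

### The arm

A 6-joint arm with a two-finger parallel gripper is mounted at the origin on the work surface. World frame = base frame: x ahead of the robot, y to its left, z up, the work surface at z = 0. Lengths are in m, angles in rad, forces in N, time in s.
With the tool pointing down it reaches from about 0.425 to 0.95 m from the base axis. Payload 3.5 kg.
Tool frame: the origin (TCP) lies at the very end of the fingers, on their centre line; the grasp point (between the pads) lies behind it (ctrl.grasp_offset is the z of the grasp point in the tool frame, in m); z points along the fingers, x is the direction in which the jaws open and shut, and the axes are right-handed (so a half turn about z gives the same grasp; the last joint's range is limited). The gripper opens to 85 mm and grips with 20 to 120 N. Pads are 22 mm wide; open, the fingers measure 114 mm over their backs; the gripper's body (76 mm by 85 mm) begins 54 mm behind the grasp point. The pads swing forward as they close: fully open they stand 13 mm farther back than shut.
Start: joints at [0.979, 0.286, 1.577, -0, 1.279, -0.15], TCP at [0.289, 0.61, 0.231] pointing down, gripper open.
Joint ranges: [-2.77, 2.77], [-0.9, 2.22], [0.21, 2.48], [-1.53, 4.67], [0.24, 2.81], [-2.84, 2.84]. Speed limits (rad/s): [2.79, 2.79, 3.14, 3.14, 3.14, 3.14].

### API

Orientations are given as a unit quaternion [x, y, z, w].
In Python, from plant import ctrl gives the robot as it stands.
- The arm moves only by the shell command python3 -m jog 'ROWS' [FORCE]. ROWS is JSON, a list of rows, each an object with "grip": the closure, from 0 (fully open) to 1 (shut); "xyz": the shift along the tool's x, y, z in m, a list of three; "dr": the turn, a rotation vector about the tool's x, y, z in rad, a list of three. A call has 1 to 12 rows; each row is the pose to reach, as a shift and turn from the pose commanded when the call began, along the tool's axes at that moment; what a row does not reach only later rows make up. A row lasts 1/12 s, in which the tool goes at most 41.7 mm and 7.16 degrees, less where a joint would pass 70% of its speed; a pose out of reach is approached as far as the arm can. A call with a gripper value outside its range is refused whole. The fingers move at their own pace and stop on an object; FORCE is the grip in N (left out, the last holds). Time passes only in rows, so rows that repeat a pose let the fingers close. It gives the time, the measured TCP pose, the force and the opening at its end, in the units of the state.
- ctrl.get_state(): the state, without advancing time (a new reading comes with each control period).
- ctrl.read_camera(name): name is "side" or "top"; returns the picture (384x512x3 uint8, red, green, blue); there is no depth.
- ctrl.get_calibration(name): a dict with "mtx" (3x3 intrinsics, pixels), "k1" (the pictures are not rectified: a ray, as slopes to the right and down, at radius r is drawn at 1 + k1 r^2 times it, then the intrinsics apply), "R" (3x3) and "t" (3): a world point X has camera coordinates R X + t. Camera axes: x right, y down, z forward; pixel columns grow to the right and rows downward; lengths in m; the calibration is good to about 2 mm. A picture is of the moment at which its call begins. get_calibration takes no time and is no camera call.
- ctrl.sign_off(): hands the job in, once; it reports no verdict.
The state is a dict: "time": time; "qpos": joint angles; "dq": joint speeds; "joint_efforts": joint torques, N m; "eef_pos": TCP position; "tcp_rot": TCP orientation; "contact_force": force on the tool from outside, world axes, zero at the start; "wrist_torque": the same for the moment, N m; "opening": opening from 0.0 (shut) to 1.0 (fully open).
Only numpy, scipy, OpenCV 4.12 (cv2) and the standard library are available. Lean on these libraries where they do the work, as an engineer would, in place of code of your own. Each camera call takes 0.05 s, during which the arm holds its last target.

### The job

The blue espresso cup stands off-centre on the little round pan of the kitchen scale. With light taps of the fingertips push it until it stands centred on the pan, upright and without tipping it, knocking it off, squeezing or lifting it; then, with the cup left centred, press the orange tare button fully down and let it come up again. Leave everything else on the cart where it is.

Things in the scene. Friction and masses are not known exactly. Their poses are not given: they have to be found in the camera images.
- cup: Blue ceramic espresso cup without a handle, to be centred; 56 mm high, 0.13 to 0.21 kg. It stands on a narrow foot 34 mm in diameter, bulges to its widest, 63 mm in diameter, 19 mm above the foot and narrows to 54 mm at the rim, so it is tippy when pushed high up or fast; pushed slowly against the bulge by an upright finger it slides. Sliding friction on the pan is about 0.5 to 0.65. Origin: centre of the foot's underside; z is its upright axis.
- pan: Round aluminium pan on top of the scale, 80 mm in diameter, 6 mm thick, fixed, with a thin dark ring 48 mm in outer diameter printed about its centre. Its upper face is level, 42 mm above the cart's top and 14 mm above the scale's housing. Origin: centre of the upper face, where the cup's foot should be centred; its yaw means nothing.
- scale: Black kitchen scale, fixed, 200 mm (its x) by 130 mm (its y), housing 28 mm high; origin at the centre of its underside. The pan is centred 30 mm along +x of the scale's axes; display and tare button lie at its -x end, which roughly faces the robot.
- tare_top (a point): Centre of the top face of the orange round tare button, 26 mm in diameter, 72 mm along -x and 34 mm along -y from the scale's origin, top 40 mm above the cart's top when up. It is pressed straight down, 6 mm of travel; its round grey housing, 42 mm in diameter, rises 30 mm above the cart's top.
- tare (a joint): Travel of the tare button in m: 0 is up, 0.006 is fully down. A spring brings it up; fully down takes about 3 N.
- cup2: White espresso cup of the same shape, a bystander, on the cart beside the scale on the scale's +y side. Origin: centre of the foot's underside.
- gourd: Aluminium gourd (drinking bottle) with a green silicone grip band and black cap, 72 mm in diameter, 204 mm high, bystander. Origin: centre of its underside.
- kettle: Brushed steel kettle with a flip-top lid, spout on -x and black handle on +x, 156 mm in diameter at the foot, 156 mm high, about 240 mm over spout and handle, bystander. Origin: centre of its underside.
- tub: White plastic tub with a closed blue screw cap, 98 mm in diameter, 95 mm high, bystander. Origin: centre of its underside.
- pitcher: Steel mug, 72 mm in diameter and 85 mm high, handle on +y, bystander. Origin: centre of its underside.
- spoon: Steel spoon, 130 mm long along its x, about 20 mm high, lying beside the scale on the scale's -y side, bystander. Origin: under its middle.
There are look-alikes about, which are no part of the job. Of the things shaped like the scale, the black one is meant.

How it is judged:
On the way, in this order (a step that is already met when the one before it is completed fails the run):
1. the cup stands still and upright, centred on the pan (horizontal distance between cup and pan below 0.006 m and angle between cup's own z axis and vertical below 0.08 rad and z of cup in the frame of pan between -0.003 and 0.003 m and linear speed of cup below 0.01 m/s), for 0.3 s.
2. the tare button is pressed down while the cup stands centred (value of joint tare above 0.0045 m and horizontal distance between cup and pan below 0.006 m and angle between cup's own z axis and vertical below 0.08 rad), for 0.05 s.
At the end, for the whole second after the job is handed in: The blue cup stands at rest and upright on the pan, its foot's centre within 6 mm of the pan's centre, and the tare button is up again after having been pressed at least 4.5 mm down (all of step 1 and value of joint tare below 0.0015 m); the robot touches nothing.
It fails at once if the cup is tipped by more than 0.35 rad (angle between cup's own z axis and vertical above 0.35 rad).
It fails at once if the cup is lifted more than 10 mm off the pan (z of cup in the frame of pan above 0.01 m).
It fails at once if the cup drops off the pan (z of cup in the frame of pan below -0.01 m).
It fails at once if the fingers push or squeeze the cup with more than 12 N (contact force between the fingers and cup above 12 N).
It fails at once if a bystander (white cup, gourd, kettle, tub, steel mug, spoon) is moved more than 20 mm (distance of any of cup2, gourd, kettle, tub, pitcher, spoon from where it was at the start of the episode above 0.02 m).
It also fails if it takes over 54 s, if anything falls off the work surface, if the arm or the gripper's body presses on something with over 40 N, if the wrist force passes 120 N, or if a joint passes its speed limit or range.

## Working session

There is one attempt and no reset: what is moved stays moved. The work goes in short steps, Python scripts to look and compute and a shell command to move; the robot and the scene stay as the last step left them, time stands still between calls to the robot, and variables do not carry over. Pictures are saved under pics/ and viewed, and the job is handed in when it is done.

```bash
mkdir -p pics; ls; python3 - <<'E'
from plant import ctrl
import cv2
for n in("side","top"):
    cv2.imwrite(f"pics/{n}0.png",ctrl.read_camera(n)[:,:,::-1])
    c=ctrl.get_calibration(n);print(n,c)
print(ctrl.get_state(),ctrl.grasp_offset)
E
```

```text
pics
side {'mtx': array([[387.05021077,   0.        , 253.10939527],
       [  0.        , 387.05021077, 193.58036038],
       [  0.        ,   0.        ,   1.        ]]), 'k1': -0.08570339148015035, 'R': array([[ 0.99521134, -0.0962442 , -0.01707175],
       [-0.07887315, -0.68754588, -0.72184464],
       [ 0.05773575,  0.71973447, -0.69184454]]), 't': array([-0.46256044,  0.12371814,  1.02869161])}
top {'mtx': array([[427.18773269,   0.        , 257.57270049],
       [  0.        , 427.18773269, 192.23807347],
       [  0.        ,   0.        ,   1.        ]]), 'k1': -0.014831528456374758, 'R': array([[ 0.02037533, -0.99969784,  0.01375008],
       [-0.98998249, -0.02209535, -0.13945057],
       [ 0.13971225, -0.01077099, -0.99013356]]), 't': array([0.05136468, 0.45298629, 1.21363364])}
{'time': 0.1, 'qpos': array([ 9.78981439e-01,  2.87149494e-01,  1.57805088e+00,  1.76373602e-05,
        1.27860627e+00, -1.49997685e-01]), 'dq': array([-1.02153757e-03, -1.90294692e-03, -6.49140092e-03, -7.80824084e-05,
        1.19456257e-03,  3.24445301e-04]), 'joint_efforts': array([ 1.00337580e-03, -4.07297730e+01, -2.93697667e+01, -1.57475197e-04,
        3.37445708e-03, -1.80350344e-05]), 'eef_pos': array([0.28824598, 0.60969257, 0.23002623]), 'tcp_rot': array([ 8.44862633e-01,  5.34982154e-01, -1.01665963e-03,  4.38088951e-04]), 'contact_force': array([-0.4557388 ,  0.69890904,  0.74545955]), 'wrist_torque': array([-0.00300819, -0.00792671,  0.00510558]), 'opening': 0.9999956661386239} -0.0187
```

View pics/side0.png

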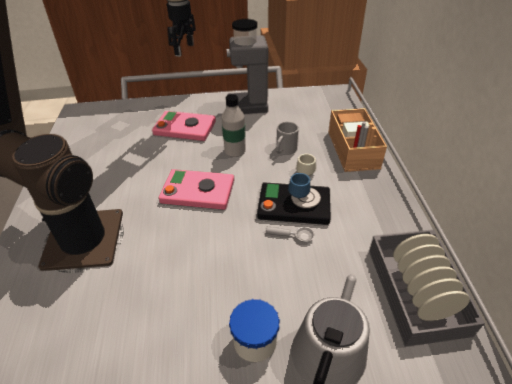

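View pics/top0.png

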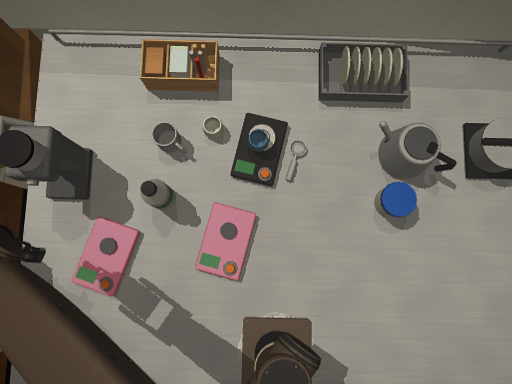

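The side view shows the black scale at about (294,203), with the cup at (300,186) and the tare button at (268,205). In the top view the scale is near (260,149), the cup at (260,138) and the button at (265,174). Next I'll zoom in.

```bash
cat > h.py <<'E'
from plant import ctrl
import cv2, numpy as np
def cal(n):
    c=ctrl.get_calibration(n);return c['mtx'],c['k1'],np.array(c['R']),np.array(c['t'])
def proj(n,X):
    K,k,R,t=cal(n);X=np.atleast_2d(X)
    return cv2.projectPoints(X.astype(float),cv2.Rodrigues(R)[0],t,K,np.array([k,0,0,0.]))[0][:,0]
def ray(n,uv,z):
    K,k,R,t=cal(n)
    p=cv2.undistortPoints(np.array(uv,float).reshape(-1,1,2),K,np.array([k,0,0,0.]))[:,0]
    d=np.c_[p,np.ones(len(p))]@R; o=-R.T@t
    return o+d*((z-o[2])/d[:,2])[:,None]
def crop(n,img,u,v,w,h,s,name):
    c=img[v:v+h,u:u+w];c=cv2.resize(c,None,fx=s,fy=s,interpolation=cv2.INTER_CUBIC)
    cv2.imwrite(name,c[:,:,::-1] if c.ndim==3 else c)
E
python3 - <<'E'
from h import *
for n in("side","top"):
    im=cv2.imread(f"pics/{n}0.png")[:,:,::-1]
    u,v=(250,165) if n=="side" else (220,105)
    crop(n,im,u,v,90,90 if n=="top" else 70,6.5 if n=="top" else 8,f"pics/{n}0z.png")
E
```

```text
(no output)
```

View pics/side0z.png

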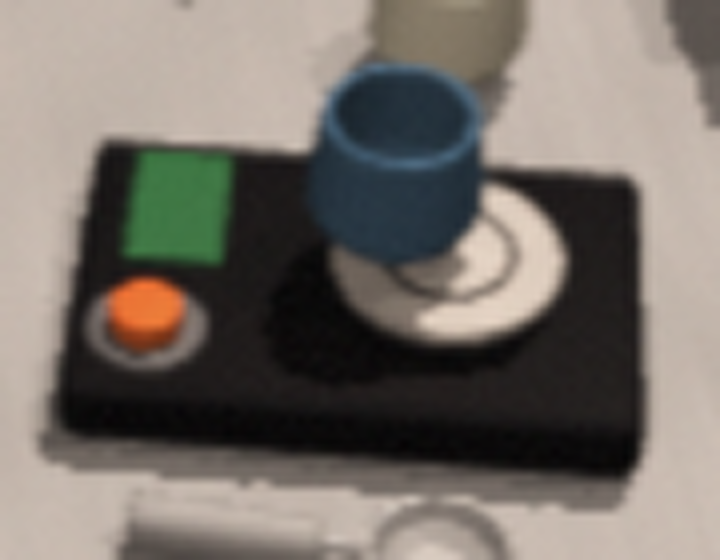

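View pics/top0z.png

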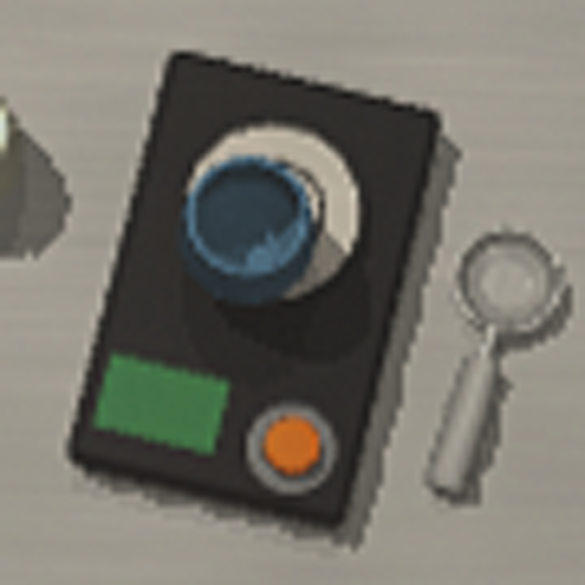

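```bash
cat >> h.py <<'E'
from scipy.optimize import least_squares
def cuphull(n,x,y,z0=0.042,S=8):
    a=np.linspace(0,2*np.pi,60,endpoint=False)
    P=[]
    for r,z in((.017,0),(.0315,.019),(.0307,.030),(.027,.056)):
        P.append(np.c_[x+r*np.cos(a),y+r*np.sin(a),np.full(60,z0+z)])
    return cv2.convexHull(proj(n,np.vstack(P)).astype(np.float32))
def pcent(h):
    m=cv2.moments(h);return np.array([m['m10'],m['m01']])/m['m00'],m['m00']
def biggest(mask,near=None):
    k,l,s,c=cv2.connectedComponentsWithStats(mask.astype(np.uint8))
    if near is None: i=1+np.argmax(s[1:,4])
    else:
        i=1+np.argmin([np.hypot(*(c[j]-near))+(1e3 if s[j,4]<15 else 0) for j in range(1,k)])
    return l==i,c[i],s[i,4]
def cupfit(n,im,x0,y0):
    r,g,b=[im[:,:,i].astype(int) for i in range(3)]
    m=(b-r>14)&(b-g>3)
    c0=proj(n,[x0,y0,.07])[0]
    mm,c,A=biggest(m,c0)
    s=least_squares(lambda p:pcent(cuphull(n,*p))[0]-c,[x0,y0],x_scale=.01,diff_step=1e-3)
    return s.x,c,A,pcent(cuphull(n,*s.x))[1],mm
def panfit(n,im,x0,y0):
    # pan edge: bright -> dark gradient along radial lines outward of pan centre guess
    g=im.astype(float).mean(2)
    pts=[]
    b=im[:,:,2].astype(int)-im[:,:,0]
    for a in np.arange(0,2*np.pi,.08):
        rr=np.arange(.033,.048,.0005)
        X=np.c_[x0+rr*np.cos(a),y0+rr*np.sin(a),np.full(len(rr),.042)]
        uv=proj(n,X).astype(np.float32)
        v=cv2.remap(g.astype(np.float32),uv[:,0],uv[:,1],cv2.INTER_LINEAR)[:,0] if 0 else np.array([cv2.getRectSubPix(g.astype(np.float32),(1,1),(float(u),float(w)))[0,0] for u,w in uv])
        bb=np.array([b[int(round(w)),int(round(u))] for u,w in uv])
        if bb.max()>10: continue
        if v[:6].mean()-v[-6:].mean()<40: continue
        th=(v[:4].mean()+v[-4:].mean())/2
        i=np.where((v[:-1]>=th)&(v[1:]<th))[0]
        if len(i): pts.append(X[i[0],:2]+ (X[i[0]+1,:2]-X[i[0],:2])*((v[i[0]]-th)/(v[i[0]]-v[i[0]+1])))
    pts=np.array(pts)
    s=least_squares(lambda p:np.hypot(*(pts-p).T)-.040,[x0,y0],loss='soft_l1',f_scale=.001)
    return s.x,len(pts),np.abs(s.fun).mean()
def tarefit(n,im,x0,y0,z=.040):
    r,g,b=[im[:,:,i].astype(int) for i in range(3)]
    m=(r-b>60)&(r-g>30)
    mm,c,A=biggest(m,proj(n,[x0,y0,z])[0])
    a=np.linspace(0,2*np.pi,40,endpoint=False)
    def hull(x,y):
        return cv2.convexHull(proj(n,np.vstack([np.c_[x+.013*np.cos(a),y+.013*np.sin(a),np.full(40,h)] for h in(z,.030)])).astype(np.float32))
    s=least_squares(lambda p:pcent(hull(*p))[0]-c,[x0,y0],x_scale=.01,diff_step=1e-3)
    return s.x,c,A,pcent(hull(*s.x))[1]
E
python3 - <<'E'
from h import *
for n,pc,cc,tc in(("side",(306.0,197.5),(300,185),(268,205)),("top",(262.6,137),(258,138),(265,173))):
    im=cv2.imread(f"pics/{n}0.png")[:,:,::-1]
    p0=ray(n,[pc],.042)[0,:2]; c0=ray(n,[cc],.075)[0,:2]; t0=ray(n,[tc],.04)[0,:2]
    p=panfit(n,im,*p0); p=panfit(n,im,*p[0]); c=cupfit(n,im,*c0)[:4]; t=tarefit(n,im,*t0)
    print(n,"pan",p,"\ncup",c,"\ntare",t,"rel",c[0]-p[0], "d(tare,pan)",np.linalg.norm(t[0]-p[0]))
E
```

```text
side pan (array([0.61637337, 0.05280372]), 56, np.float64(0.0008515528831044919)) 
cup (array([0.5993622 , 0.06788574]), array([299.12442396, 184.63824885]), np.int32(434), 473.3514411733486) 
tare (array([0.51034177, 0.04472414]), array([267.78873239, 203.56338028]), np.int32(71), 73.63993425434455) rel [-0.01701118  0.01508201] d(tare,pan) 0.10633898625669419
top pan (array([0.61459747, 0.05344587]), 45, np.float64(0.00032897201223170336)) 
cup (array([0.59888578, 0.06398066]), array([257.77288136, 139.59661017]), np.int32(295), 397.39957211870933) 
tare (array([0.50849907, 0.04196577]), array([264.5, 173. ]), np.int32(60), 66.44150385446846) rel [-0.01571169  0.01053479] d(tare,pan) 0.10671767603601355
```

```bash
python3 - <<'E'
from h import *
out=[]
for n,c0,p0 in(("side",(.5994,.0679),(.6164,.0528)),("top",(.5989,.064),(.6146,.0534))):
    im=cv2.imread(f"pics/{n}0.png")
    u,v=(270,155) if n=="side" else (233,115)
    s=8
    c=cv2.resize(im[v:v+60,u:u+50],None,fx=s,fy=s,interpolation=cv2.INTER_NEAREST)
    P=lambda q:np.round((np.asarray(q).reshape(-1,2)-[u,v]+.5)*s).astype(np.int32)
    d=c.copy()
    cv2.polylines(d,[P(cuphull(n,*c0))],True,(0,0,255),1)
    a=np.linspace(0,6.28,60)
    cv2.polylines(d,[P(proj(n,np.c_[p0[0]+.04*np.cos(a),p0[1]+.04*np.sin(a),a*0+.042]))],True,(0,255,0),1)
    cv2.polylines(d,[P(proj(n,np.c_[p0[0]+.024*np.cos(a),p0[1]+.024*np.sin(a),a*0+.042]))],True,(0,255,0),1)
    out.append(d)
cv2.imwrite("pics/ov0.png",np.hstack(out))
E
```

```text
(no output)
```

View pics/ov0.png

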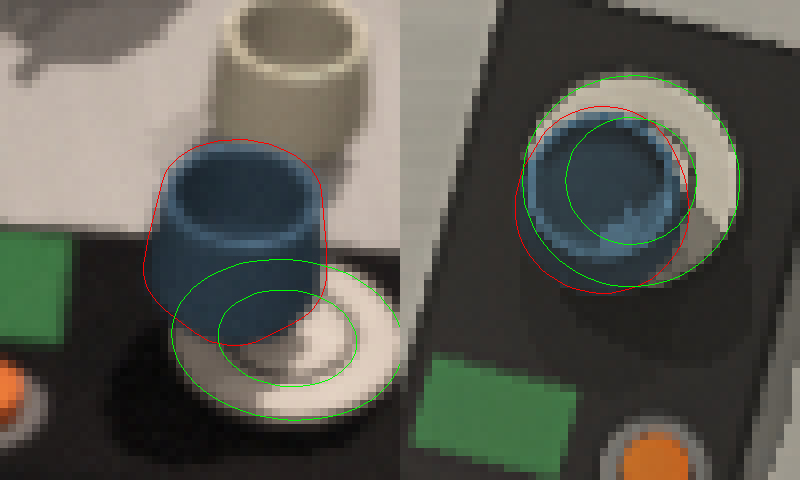

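```bash
python3 - <<'E'
from h import *
print(ray("side",[(300.1,179)],.098),ray("top",[(257.9,137.5)],.098))
E
```

```text
[[0.60015983 0.06540859 0.098     ]] [[0.59761727 0.063989   0.098     ]]
```

```bash
python3 - <<'E'
from h import *
print(ray("top",[(150,188)],.2),ray("side",[(232,101)],.2),"pitcher",ray("top",[(163,133)],.085),"cup2",ray("top",[(212,124)],.056),"espm",ray("top",[(20,150)],.3),ray("side",[(245,27)],.3))
from scipy.spatial.transform import Rotation as Ro
R=Ro.from_quat(ctrl.get_state()['tcp_rot']).as_matrix();print(R.round(4))
p=ctrl.get_state()['eef_pos']
d=np.array([np.cos(np.radians(-35.5)),np.sin(np.radians(-35.5))])
tgt=np.r_[np.array([.599,.065])-d*.0625,.13]
print(tgt,R.T@(tgt-p), ray("top",[(400,200)],.1))
E
```

```text
[[0.43271526 0.33335285 0.2       ]] [[0.43609137 0.3208704  0.2       ]] pitcher [[0.60793183 0.33334917 0.085     ]] cup2 [[0.64647081 0.19840314 0.056     ]] espm [[0.49995232 0.61339576 0.3       ]] [[0.50398371 0.64267413 0.3       ]]
[[ 4.276e-01  9.040e-01 -1.200e-03]
 [ 9.040e-01 -4.276e-01 -1.800e-03]
 [-2.200e-03 -3.000e-04 -1.000e+00]]
[0.54811778 0.10129393 0.13      ] [-0.34824183  0.4523371   0.10063075] [[ 0.42923579 -0.33207636  0.1       ]]
```

```bash
python3 -m jog '[{"grip":0,"xyz":[0,0,-0.04],"dr":[0,0,0]},{"grip":1,"xyz":[0,0,-0.05],"dr":[0,0,0]},{"grip":1,"xyz":[-0.03,0.039,-0.05],"dr":[0,0,0]},{"grip":1,"xyz":[-0.06,0.078,-0.05],"dr":[0,0,0]},{"grip":1,"xyz":[-0.09,0.117,-0.05],"dr":[0,0,0]},{"grip":1,"xyz":[-0.12,0.156,-0.05],"dr":[0,0,0]},{"grip":1,"xyz":[-0.145,0.188,-0.05],"dr":[0,0,0]},{"grip":1,"xyz":[-0.17,0.221,-0.05],"dr":[0,0,0]},{"grip":1,"xyz":[-0.195,0.253,-0.05],"dr":[0,0,0]},{"grip":1,"xyz":[-0.22,0.286,-0.05],"dr":[0,0,0]},{"grip":1,"xyz":[-0.245,0.318,-0.05],"dr":[0,0,0]},{"grip":1,"xyz":[-0.26,0.338,-0.05],"dr":[0,0,0]}]'
python3 - <<'E'
from h import *
from scipy.spatial.transform import Rotation as Ro
s=ctrl.get_state();R=Ro.from_quat(s['tcp_rot']).as_matrix();print(R.round(3))
print(R.T@(np.array([.5481,.1013,.13])-s['eef_pos']))
E
```

```text
time: 1.1
eef_pos: [0.4792, 0.2375, 0.2818]
tcp_rot: [0.845, 0.535, 0.001, 0.0]
contact_force: [0.4, -0.1, 0.2]
opening: 0.001
[[ 0.427  0.904  0.002]
 [ 0.904 -0.427  0.001]
 [ 0.001  0.002 -1.   ]]
[-0.09391789  0.12029671  0.15185832]
```

```bash
python3 -m jog '[{"grip":1,"xyz":[-0.022,0.028,0],"dr":[0,0,0.06]},{"grip":1,"xyz":[-0.044,0.056,0.0],"dr":[0,0,0.12]},{"grip":1,"xyz":[-0.066,0.084,0.0],"dr":[0,0,0.178]},{"grip":1,"xyz":[-0.088,0.112,0.02],"dr":[0,0,0.178]},{"grip":1,"xyz":[-0.094,0.12,0.05],"dr":[0,0,0.178]},{"grip":1,"xyz":[-0.094,0.12,0.08],"dr":[0,0,0.178]},{"grip":1,"xyz":[-0.094,0.12,0.11],"dr":[0,0,0.178]},{"grip":1,"xyz":[-0.094,0.12,0.14],"dr":[0,0,0.178]},{"grip":1,"xyz":[-0.094,0.12,0.152],"dr":[0,0,0.178]},{"grip":1,"xyz":[-0.094,0.12,0.152],"dr":[0,0,0.178]},{"grip":1,"xyz":[-0.094,0.12,0.152],"dr":[0,0,0.178]}]'
python3 - <<'E'
from h import *
for n in("side","top"):
    im=ctrl.read_camera(n); u,v=(235,120) if n=="side" else (200,95)
    crop(n,im,u,v,110,110,5,f"pics/{n}1.png")
from scipy.spatial.transform import Rotation as Ro
s=ctrl.get_state();R=Ro.from_quat(s['tcp_rot']).as_matrix();print(R.round(3),s['eef_pos'])
a=cv2.imread("pics/side1.png");b=cv2.imread("pics/top1.png");cv2.imwrite("pics/b1.png",cv2.resize(np.hstack([a,b]),(800,400)))
E
```

```text
time: 2.02
eef_pos: [0.5471, 0.1031, 0.1298]
tcp_rot: [0.889, 0.458, 0.0, 0.0]
contact_force: [-0.0, 0.0, 0.4]
opening: -0.001
[[ 0.581  0.814  0.005]
 [ 0.814 -0.581  0.   ]
 [ 0.003  0.004 -1.   ]] [0.54852761 0.10322538 0.13192914]
```

View pics/b1.png

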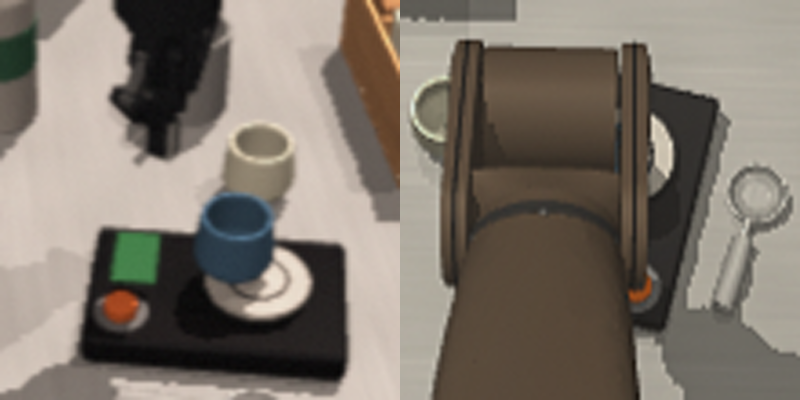

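The side view shows the fingertips at about (150,150) in the crop, up-left of the cup with a clear gap. The arm hides the cup from the top camera. Descending beside the cup.

```bash
python3 -m jog '[{"grip":1,"xyz":[0,-0.002,0.03],"dr":[0,0,0]},{"grip":1,"xyz":[0,-0.002,0.055],"dr":[0,0,0]},{"grip":1,"xyz":[0,-0.002,0.075],"dr":[0,0,0]},{"grip":1,"xyz":[0,-0.002,0.079],"dr":[0,0,0]},{"grip":1,"xyz":[0,0.002,0.079],"dr":[0,0,0]},{"grip":1,"xyz":[0,0.005,0.079],"dr":[0,0,0]},{"grip":1,"xyz":[0,0.005,0.079],"dr":[0,0,0]}]'
python3 - <<'E'
from h import *
im=ctrl.read_camera("side"); cv2.imwrite("pics/side2.png",im[:,:,::-1])
crop("side",im,255,130,80,75,8,"pics/side2z.png")
print(ctrl.get_state()['eef_pos'],ctrl.get_state()['contact_force'])
print(proj("side",[ctrl.get_state()['eef_pos']]))
E
```

```text
time: 2.7
eef_pos: [0.5536, 0.0998, 0.0532]
tcp_rot: [0.889, 0.458, 0.002, 0.001]
contact_force: [-0.0, -0.4, 0.4]
opening: -0.004
[0.55316354 0.09989129 0.05292807] [-0.98079149  0.52167725 -0.08792081]
[[280.44523236 184.12067377]]
```

View pics/side2z.png

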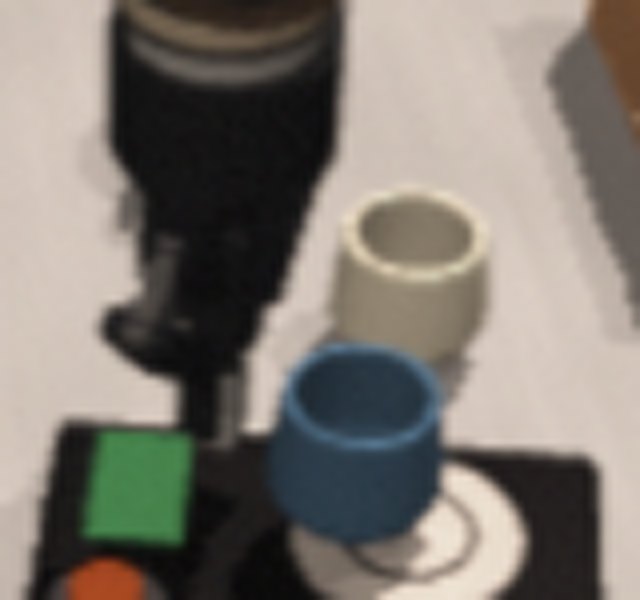

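```bash
python3 -m jog '[{"grip":1,"xyz":[-0.001,0.003,0],"dr":[0,0,0]},{"grip":1,"xyz":[-0.001,0.006,0],"dr":[0,0,0]},{"grip":1,"xyz":[-0.001,0.009,0],"dr":[0,0,0]},{"grip":1,"xyz":[-0.001,0.011,0],"dr":[0,0,0]},{"grip":1,"xyz":[-0.001,0.0125,0],"dr":[0,0,0]},{"grip":1,"xyz":[-0.001,0.014,0],"dr":[0,0,0]},{"grip":1,"xyz":[-0.001,0.0155,0],"dr":[0,0,0]},{"grip":1,"xyz":[-0.001,0.017,0],"dr":[0,0,0]},{"grip":1,"xyz":[-0.001,0.0185,0],"dr":[0,0,0]},{"grip":1,"xyz":[-0.001,0.020,0],"dr":[0,0,0]},{"grip":1,"xyz":[-0.001,0.020,0],"dr":[0,0,0]}]'
cat >> h.py <<'E'
def look(tag):
    im=ctrl.read_camera("side"); cv2.imwrite(f"pics/side{tag}.png",im[:,:,::-1])
    p=panfit("side",im,.6164,.0528); c=cupfit("side",im,.605,.06)
    d=cv2.resize(np.ascontiguousarray(im[130:205,255:335,::-1]),None,fx=8,fy=8,interpolation=cv2.INTER_NEAREST)
    P=lambda q:np.round((np.asarray(q).reshape(-1,2)-[255,130]+.5)*8).astype(np.int32)
    cv2.polylines(d,[P(cuphull("side",*c[0]))],True,(0,0,255),1)
    a=np.linspace(0,6.28,60)
    for r in(.04,.024): cv2.polylines(d,[P(proj("side",np.c_[p[0][0]+r*np.cos(a),p[0][1]+r*np.sin(a),a*0+.042]))],True,(0,255,0),1)
    cv2.imwrite(f"pics/side{tag}z.png",d)
    s=ctrl.get_state();print("pan",p,"cup",c[:4],"rel",c[0]-p[0],s['eef_pos'],s['contact_force'],s['time'])
E
python3 -c "
from h import *
look(3)"
```

```text
time: 3.67
eef_pos: [0.5665, 0.0876, 0.0502]
tcp_rot: [0.889, 0.458, -0.0, -0.0]
contact_force: [-1.0, 0.6, 0.6]
opening: -0.002
pan (array([0.61643646, 0.05272556]), 55, np.float64(0.000947102184259185)) cup (array([0.60107882, 0.06690386]), array([299.80725624, 184.82993197]), np.int32(441), 473.89832209656015) rel [-0.01535763  0.0141783 ] [0.56646488 0.08765755 0.05021152] [-0.52522876  0.34940535 -0.13897798] 3.7167
```

View pics/side3z.png

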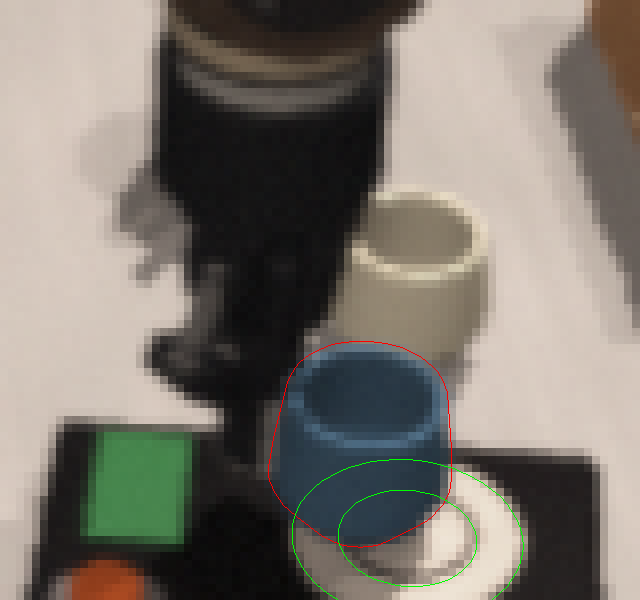

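```bash
python3 -m jog '[{"grip":1,"xyz":[0,0.0015,0],"dr":[0,0,0]},{"grip":1,"xyz":[0,0.003,0],"dr":[0,0,0]},{"grip":1,"xyz":[0,0.0045,0],"dr":[0,0,0]},{"grip":1,"xyz":[0,0.006,0],"dr":[0,0,0]},{"grip":1,"xyz":[0,0.0075,0],"dr":[0,0,0]},{"grip":1,"xyz":[0,0.009,0],"dr":[0,0,0]},{"grip":1,"xyz":[0,0.010,0],"dr":[0,0,0]},{"grip":1,"xyz":[0,0.010,0],"dr":[0,0,0]}]'
python3 -c "
from h import *
look(4)"
```

```text
time: 4.38
eef_pos: [0.5749, 0.0817, 0.0504]
tcp_rot: [0.889, 0.458, 0.0, 0.0]
contact_force: [-0.1, 0.4, 0.3]
opening: 0.0
pan (array([0.6159955 , 0.05195095]), 53, np.float64(0.0008893291190697949)) cup (array([0.60986654, 0.06131507]), array([303.35440181, 185.95259594]), np.int32(443), 477.1158804127481) rel [-0.00612897  0.00936412] [0.57492075 0.08172122 0.05037554] [-0.13810335 -0.24577847 -1.17074104] 4.4333
```

View pics/side4z.png

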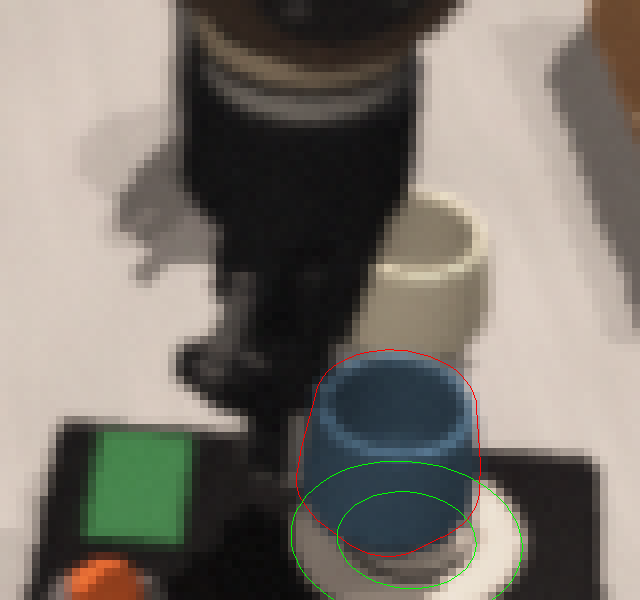

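```bash
python3 -m jog '[{"grip":1,"xyz":[0,0.0015,0],"dr":[0,0,0]},{"grip":1,"xyz":[0,0.003,0],"dr":[0,0,0]},{"grip":1,"xyz":[0,0.004,0],"dr":[0,0,0]},{"grip":1,"xyz":[0,0.005,0],"dr":[0,0,0]},{"grip":1,"xyz":[0,0.005,0],"dr":[0,0,0]},{"grip":1,"xyz":[0,0.002,0],"dr":[0,0,0]},{"grip":1,"xyz":[0,-0.010,0],"dr":[0,0,0]},{"grip":1,"xyz":[0,-0.020,0],"dr":[0,0,0]},{"grip":1,"xyz":[0,-0.030,-0.02],"dr":[0,0,0]},{"grip":1,"xyz":[0,-0.045,-0.05],"dr":[0,0,0]},{"grip":1,"xyz":[-0.02,-0.07,-0.07],"dr":[0,0,0]},{"grip":1,"xyz":[-0.02,-0.09,-0.08],"dr":[0,0,0]}]'
python3 - <<'E'
from h import *
look(5)
im=ctrl.read_camera("top"); cv2.imwrite("pics/top5.png",im[:,:,::-1])
crop("top",im,200,95,110,110,5,"pics/top5z.png")
E
```

```text
time: 5.43
eef_pos: [0.4883, 0.118, 0.1326]
tcp_rot: [0.889, 0.458, 0.001, 0.001]
contact_force: [-0.0, 2.1, -0.2]
opening: -0.001
pan (array([0.61580595, 0.05170774]), 52, np.float64(0.0009358417541280616)) cup (array([0.61439799, 0.05856494]), array([305.18325792, 186.50226244]), np.int32(442), 478.7344008325599) rel [-0.00140796  0.0068572 ] [0.48662848 0.12028552 0.13325015] [-1.11924292  1.78476075 -0.16261887] 5.4833
```

View pics/side5z.png

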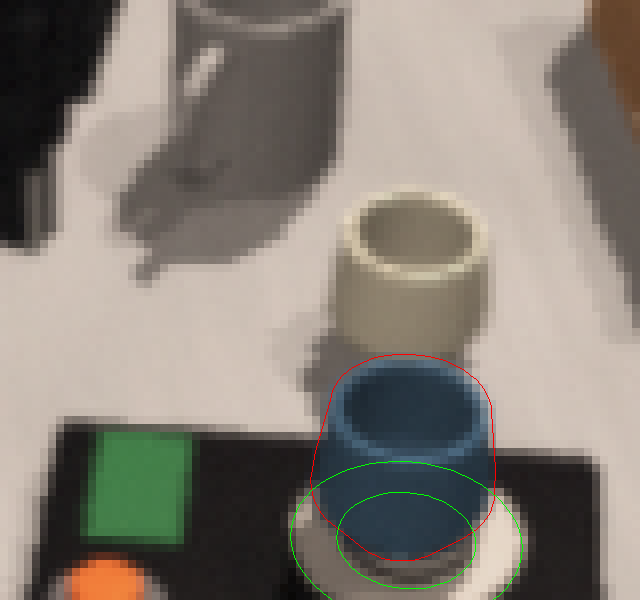

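View pics/top5z.png

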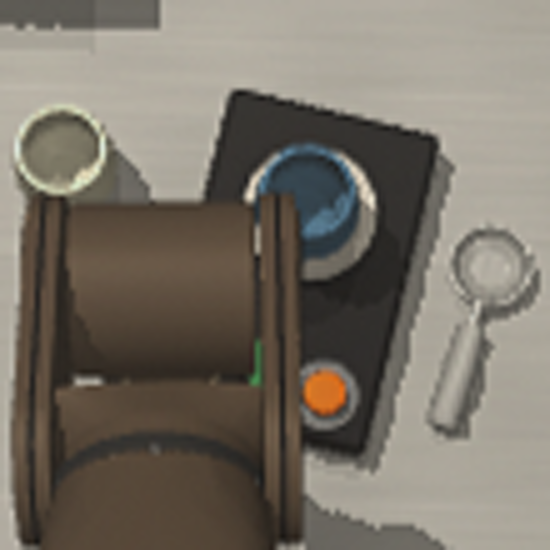

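```bash
python3 -m jog '[{"grip":1,"xyz":[0.006,-0.03,-0.01],"dr":[0,0,0]},{"grip":1,"xyz":[0.012,-0.055,-0.02],"dr":[0,0,0]},{"grip":1,"xyz":[0.012,-0.06,-0.02],"dr":[0,0,0]},{"grip":1,"xyz":[0.012,-0.06,-0.02],"dr":[0,0,0]}]'
python3 - <<'E'
from h import *
im=ctrl.read_camera("top"); cv2.imwrite("pics/top6.png",im[:,:,::-1])
p=panfit("top",im,.6146,.0534);print(p)
d=cv2.resize(np.ascontiguousarray(im[105:185,225:300,::-1]),None,fx=7,fy=7,interpolation=cv2.INTER_NEAREST)
P=lambda q:np.round((np.asarray(q).reshape(-1,2)-[225,105]+.5)*7).astype(np.int32)
a=np.linspace(0,6.28,60)
C=lambda x,y,r,z:P(proj("top",np.c_[x+r*np.cos(a),y+r*np.sin(a),a*0+z]))
cv2.polylines(d,[C(*p[0],.04,.042)],True,(0,255,0),1)
cv2.polylines(d,[C(*p[0],.027,.098)],True,(0,0,255),1)
cv2.polylines(d,[C(*p[0],.0315,.061)],True,(0,255,255),1)
cv2.imwrite("pics/top6z.png",d)
E
```

```text
time: 5.87
eef_pos: [0.4471, 0.1633, 0.15]
tcp_rot: [0.888, 0.459, 0.0, 0.0]
contact_force: [-0.0, -0.4, -0.6]
opening: 0.001
(array([0.61450397, 0.05318328]), 52, np.float64(0.00037760995911545735))
```

View pics/top6z.png

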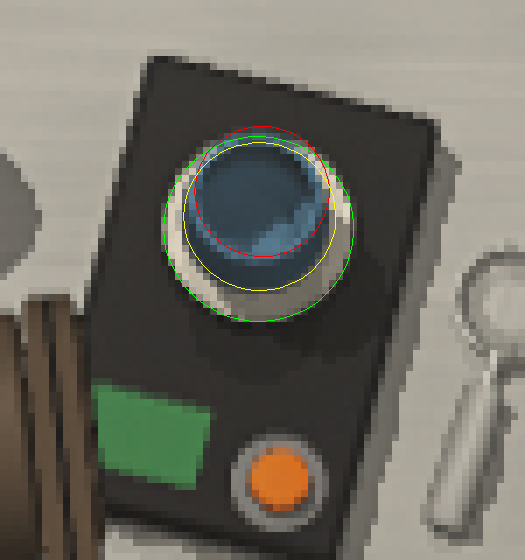

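```bash
python3 - <<'E'
from h import *
from scipy.optimize import minimize
# edge-gradient-free fit: soft-render cup hull colour mask vs blue-ness
for n,f,pan in(("top","top0",(.6146,.0534)),("top","top6",(.6145,.0532)),("side","side0",(.6164,.0528)),("side","side5",(.6160,.0520))):
    im=cv2.imread(f"pics/{f}.png")[:,:,::-1].astype(float)
    w=(im[:,:,2]-im[:,:,0])/(im.sum(2)+15)
    c0=proj(n,[*pan,.07])[0].astype(int)
    u,v=c0-22
    W=np.clip(w[v:v+44,u:u+44]/.10,-0.2,1)
    def ren(x,y,pz):
        m=np.zeros((44*8,44*8),np.float32)
        cv2.fillPoly(m,[np.round((cuphull(n,x,y).reshape(-1,2)-[u,v]+.5)*8).astype(np.int32)],1)
        return cv2.GaussianBlur(cv2.resize(m,(44,44),interpolation=cv2.INTER_AREA),(0,0),.6)
    g=[(np.sum((W-ren(pan[0]+a,pan[1]+b,0))**2),a,b) for a in np.arange(-.024,.011,.001) for b in np.arange(-.010,.022,.001)]
    best=min(g);print(f,best, W.max())
E
```

```text
top0 (np.float64(87.13782378970203), np.float64(-0.016999999999999994), np.float64(0.010999999999999984)) 1.0
top6 (np.float64(88.60379092343189), np.float64(-0.00099999999999998), np.float64(0.0019999999999999896)) 1.0Traceback (most recent call last):
  File "<stdin>", line 14, in <module>
  File "<stdin>", line 12, in ren
  File "h.py", line 22, in cuphull
    return cv2.convexHull(proj(n,np.vstack(P)).astype(np.float32))
                          ~~~~^^^^^^^^^^^^^^^^
  File "h.py", line 6, in proj
    K,k,R,t=cal(n);X=np.atleast_2d(X)
            ~~~^^^
  File "h.py", line 4, in cal
    c=ctrl.get_calibration(n);return c['mtx'],c['k1'],np.array(c['R']),np.array(c['t'])
ValueError: time passes only in moves, steps and waits
```

The cup is about 2–3 mm from the pan's centre: the top-view fit gives (-1, +2) mm and the side view agrees. On to the button.

```bash
python3 - <<'E'
from h import *
from scipy.spatial.transform import Rotation as Ro
s=ctrl.get_state();R=Ro.from_quat(s['tcp_rot']).as_matrix()
print(s['eef_pos'],R.T@(np.array([.5092,.0433,.08])-s['eef_pos']))
E
```

```text
[0.44761703 0.16267417 0.1497196 ] [-0.06157154  0.11933855  0.06979062]
```

```bash
python3 -m jog '[{"grip":1,"xyz":[-0.015,0.03,0],"dr":[0,0,0]},{"grip":1,"xyz":[-0.031,0.06,0],"dr":[0,0,0]},{"grip":1,"xyz":[-0.046,0.09,0],"dr":[0,0,0]},{"grip":1,"xyz":[-0.057,0.11,0],"dr":[0,0,0]},{"grip":1,"xyz":[-0.0615,0.119,0.02],"dr":[0,0,0]},{"grip":1,"xyz":[-0.0615,0.119,0.05],"dr":[0,0,0]},{"grip":1,"xyz":[-0.0615,0.119,0.07],"dr":[0,0,0]},{"grip":1,"xyz":[-0.0615,0.119,0.07],"dr":[0,0,0]},{"grip":1,"xyz":[-0.0615,0.119,0.07],"dr":[0,0,0]}]'
python3 - <<'E'
from h import *
from scipy.spatial.transform import Rotation as Ro
im=ctrl.read_camera("side"); cv2.imwrite("pics/side7.png",im[:,:,::-1])
crop("side",im,235,140,90,80,7,"pics/side7z.png")
s=ctrl.get_state();R=Ro.from_quat(s['tcp_rot']).as_matrix()
print(s['eef_pos'],R.T@(np.array([.5092,.0433,.04])-s['eef_pos']),s['contact_force'])
E
```

```text
time: 6.67
eef_pos: [0.5081, 0.0425, 0.0784]
tcp_rot: [0.889, 0.457, -0.002, -0.001]
contact_force: [-0.2, 0.6, 1.1]
opening: -0.002
[0.50942498 0.04265621 0.0801229 ] [ 0.0004135  -0.0005384   0.04012295] [ 0.12318643 -0.82011663  0.34442871]
```

View pics/side7z.png

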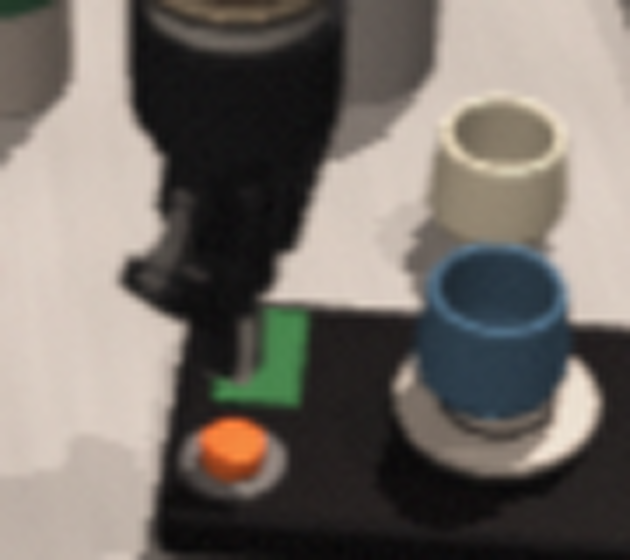

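The side view shows the fingertips at about (235,375) in the crop, above the button top at (233,432). The cup looks centred on the pan, with its foot at (497,415).

```bash
python3 -m jog '[{"grip":1,"xyz":[0,0,0.015],"dr":[0,0,0]},{"grip":1,"xyz":[0,0,0.028],"dr":[0,0,0]},{"grip":1,"xyz":[0,0,0.036],"dr":[0,0,0]},{"grip":1,"xyz":[0,0,0.039],"dr":[0,0,0]},{"grip":1,"xyz":[0,0,0.041],"dr":[0,0,0]},{"grip":1,"xyz":[0,0,0.043],"dr":[0,0,0]},{"grip":1,"xyz":[0,0,0.0445],"dr":[0,0,0]},{"grip":1,"xyz":[0,0,0.0455],"dr":[0,0,0]},{"grip":1,"xyz":[0,0,0.0455],"dr":[0,0,0]},{"grip":1,"xyz":[0,0,0.0455],"dr":[0,0,0]}]'
python3 - <<'E'
from h import *
im=ctrl.read_camera("side"); cv2.imwrite("pics/side8.png",im[:,:,::-1])
crop("side",im,235,140,90,80,7,"pics/side8z.png")
s=ctrl.get_state();print(s['eef_pos'],s['contact_force'],s['wrist_torque'])
E
```

```text
time: 7.55
eef_pos: [0.5098, 0.0433, 0.0355]
tcp_rot: [0.889, 0.458, 0.001, 0.0]
contact_force: [0.3, 0.7, 3.3]
opening: -0.001
[0.50978406 0.04327111 0.03548955] [1.21412198 0.74161332 2.48590131] [ 0.00242545 -0.01482363 -0.01193432]
```

View pics/side8z.png

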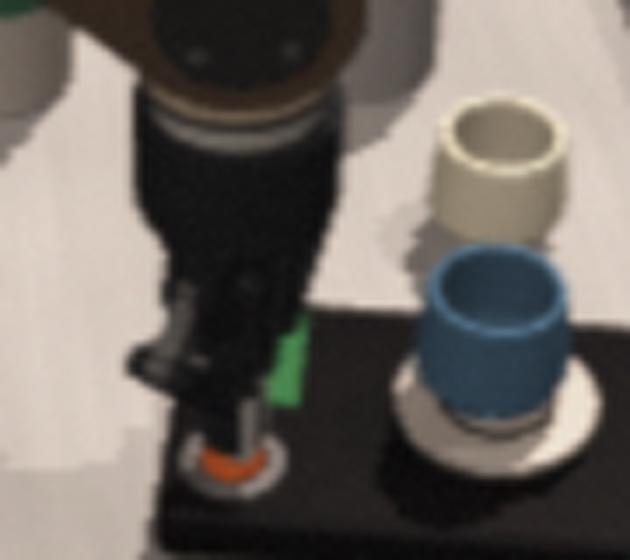

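The button is part-way down at about 2.5–3 N. I'll press until the force rises clearly against the stop.

```bash
python3 -m jog '[{"grip":1,"xyz":[0,0,0.0008],"dr":[0,0,0]},{"grip":1,"xyz":[0,0,0.0016],"dr":[0,0,0]},{"grip":1,"xyz":[0,0,0.0024],"dr":[0,0,0]},{"grip":1,"xyz":[0,0,0.0024],"dr":[0,0,0]},{"grip":1,"xyz":[0,0,0.0024],"dr":[0,0,0]}]'
```

```text
time: 8.02
eef_pos: [0.5099, 0.0433, 0.0339]
tcp_rot: [0.889, 0.458, 0.0, 0.0]
contact_force: [-2.0, 0.3, 9.0]
opening: 0.001
```

At 9 N and z = 33.9 mm the button is against its stop. Releasing and backing off.

```bash
python3 -m jog '[{"grip":1,"xyz":[0,0,-0.004],"dr":[0,0,0]},{"grip":1,"xyz":[0,0,-0.012],"dr":[0,0,0]},{"grip":1,"xyz":[0,0,-0.04],"dr":[0,0,0]},{"grip":1,"xyz":[0,0,-0.08],"dr":[0,0,0]},{"grip":1,"xyz":[0.015,-0.03,-0.11],"dr":[0,0,0]},{"grip":1,"xyz":[0.031,-0.06,-0.115],"dr":[0,0,0]},{"grip":1,"xyz":[0.046,-0.09,-0.115],"dr":[0,0,0]},{"grip":1,"xyz":[0.0615,-0.119,-0.115],"dr":[0,0,0]},{"grip":1,"xyz":[0.0615,-0.119,-0.115],"dr":[0,0,0]},{"grip":1,"xyz":[0.0615,-0.119,-0.115],"dr":[0,0,0]}]'
python3 - <<'E'
from h import *
im=ctrl.read_camera("top");im2=ctrl.read_camera("side")
p=panfit("top",im,.6146,.0534);t=tarefit("top",im,.509,.043)
cv2.imwrite("pics/top9.png",im[:,:,::-1])
p2=panfit("side",im2,.6160,.052); c2=cupfit("side",im2,.614,.058);t2=tarefit("side",im2,.509,.043)
print(p,t,"side",p2,c2[:3],c2[0]-p2[0],t2,ctrl.get_state()['contact_force'])
crop("top",im,225,105,75,80,5,"pics/a.png");crop("side",im2,250,140,75,80,5,"pics/b.png")
cv2.imwrite("pics/b9.png",np.hstack([cv2.imread("pics/a.png"),cv2.imread("pics/b.png")]))
E
```

```text
time: 8.85
eef_pos: [0.4465, 0.1636, 0.1471]
tcp_rot: [0.888, 0.459, -0.001, -0.0]
contact_force: [1.5, -0.0, -0.2]
opening: 0.003
(array([0.61450746, 0.05317743]), 52, np.float64(0.0003768000842303088)) (array([0.50849411, 0.04218157]), array([264.42622951, 173.        ]), np.int32(61), 66.44112443854101) side (array([0.61582575, 0.05166285]), 53, np.float64(0.0010128793591129685)) (array([0.61427353, 0.05849618]), array([305.14318182, 186.52272727]), np.int32(440)) [-0.00155221  0.00683333] (array([0.51015688, 0.04472157]), array([267.72222222, 203.56944444]), np.int32(72), 73.64185065054335) [0.33985166 0.1483381  0.66896454]
```

View pics/b9.png

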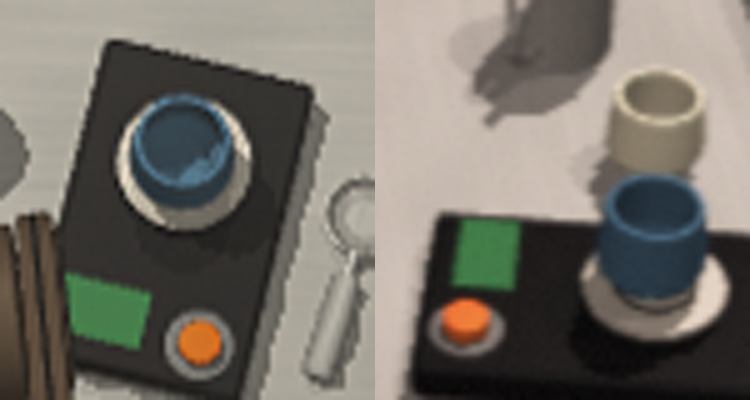

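The raw side estimate puts the cup 6.8 mm off in y, which disagrees with the top view. The pan's visible side wall biases that fit. Anchored to the tare button seen in the same picture, the side view gives (-1.9, +2.8) mm, close to the top view's (-1, +2) mm. The button is back at its starting pixel and nothing is touching, so I'll hand in.

```bash
python3 -c "
from plant import ctrl
print(ctrl.sign_off())"
```

```text
the job is handed in; nothing more can be done
None
```

I pushed the blue cup about 18 mm to the centre of the pan with slow taps of the closed fingertips. Then I pressed the tare button to its stop, let it come up again, backed away and handed the job in at about 9 s of the 54 s; no verdict was reported.

- **Cup position:** it stands upright, about 2–3.5 mm from the pan's centre against the 6 mm limit. The top view, taken just before the button press, gives (-1, +2) mm. The side view after the press, measured from the tare button, gives (-1.9, +2.8) mm.
- **One check disagreed:** the raw side-view fit showed 6.8 mm in y, which would be over the limit. I put that down to the pan's side wall shifting its fitted centre, because the top view and the button-based check agree with each other.
- **Tare button:** it was against its stop at about 9 N with the fingertips at z = 33.9 mm. Afterwards it was back at its starting pixels in both pictures, so it is up.
- **Bystanders:** the white cup, the spoon and the part of the steel mug in view showed no visible movement in the last close-ups. I did not re-measure the others, and no move went near them at their height.

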